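Start the trimming station from its switch board

ROBOT

A 6-joint arm with a two-finger parallel gripper is mounted at the origin on a cart in front of the work surface, level with it; the furniture and walls round the work are solid. World frame = base frame: x ahead of the robot, y to its left, z up, the work surface at z = 0. Lengths are in m, angles in rad, forces in N, time in s.
With the tool pointing down it reaches from about 0.3 to 0.875 m from the base axis. Payload 6.4 kg.
Tool frame: the origin (TCP) lies between the finger pads; the fingertips stand 25 mm ahead of it and the grasp point (between the pads) lies 6 mm ahead of it; z points along the fingers, y is the line along which they close (so a half turn about z gives the same grasp; the last joint's range is limited). The gripper opens to 85 mm and grips with 20 to 120 N. Pads are 22 mm wide; open, the fingers measure 114 mm over their backs; the gripper's body (76 mm by 85 mm) begins 54 mm behind the grasp point. The pads swing forward as they close: fully open they stand 13 mm farther back than shut.
Start: joints at [-1.54, 0.181, 1.607, -0, 1.354, -0.206], TCP at [0.135, -0.559, 0.256] pointing down, gripper open.
Joint ranges: [-2.99, 2.99], [-0.89, 2.07], [0.3, 2.58], [-1.14, 4.28], [0, 2.63], [-3.12, 3.12]. Speed limits (rad/s): [2.57, 2.57, 3.01, 3.14, 3.14, 3.14].

INTERFACE

Orientations are given as a unit quaternion [w, x, y, z].
In Python, from bench import ctrl gives the robot as it stands.
- The arm moves only by the tool servo_tool, never from a script. Its argument "series" is text: rows parted by semicolons, each of 7 numbers parted by spaces: the gripper command: -1 is fully open, 1 is shut, values between are in proportion, then the shift along the tool's x, y, z in m, then the turn, a rotation vector about the tool's x, y, z in degrees. A call has 1 to 12 rows; each row is the pose to reach, as a shift and turn from the pose commanded when the call began, along the tool's axes at that moment; what a row does not reach only later rows make up. A row lasts 1/12 s, in which the tool goes at most 41.7 mm and 7.16 degrees, less where a joint would pass 70% of its speed; a pose out of reach is approached as far as the arm can. A call with a gripper value outside its range is refused whole. The fingers move at their own pace and stop on an object; the grip force is fixed at half the most. Time passes only in rows, so rows that repeat a pose let the fingers close. It gives the time, the measured TCP pose, the force, the opening and the grip force at its end, in the units of the state.
- ctrl.get_obs(): the state, without advancing time (a new reading comes with each control period).
- ctrl.camera(name): name is "scene" or "top" or "wrist"; returns a dict with "img" (400x640x3 uint8, red, green, blue), "z_map" (400x640 float32, m along the optical axis (not along the pixel's ray), 0 where there is no reading), "fovy" (degrees; the focal length in pixels is half the picture's height over the tangent of half this angle, whatever the lens; pixels are square), "cx", "cy" (the principal point, pixels), "k1" (the pictures are not rectified: a ray, as slopes to the right and down, at radius r is drawn at 1 + k1 r^2 times it, then the intrinsics apply), "extrinsics" (4x4, takes a point from camera to world coordinates); the wrist camera has in their place "T_tool_cam" (4x4, takes a point from camera to tool coordinates, whose origin is the TCP and whose axes are the flange's). Camera axes: x right, y down, z forward; pixel columns grow to the right and rows downward; lengths in m; the calibration is good to about 2 mm. A picture is of the moment at which its call begins: read the wrist's pose just before it.
- ctrl.hand_in(): hands the job in; it is judged then, once.
The state is a dict: "time_s": time; "q": joint angles; "dq": joint speeds; "joint_efforts": joint torques, N m; "eef_pos": TCP position; "eef_rot": TCP orientation; "wrist_force": force on the tool from outside, world axes, zero at the start; "torque": the same for the moment, N m; "opening": opening from 0.0 (shut) to 1.0 (fully open); "grasp_force": force on a finger pad.
Only numpy, scipy, OpenCV 4.12 (cv2) and the standard library are available. Lean on these libraries where they do the work, as an engineer would, in place of code of your own. Each camera call takes 0.05 s, during which the arm holds its last target. There are 200 camera calls.

TASK

Start the trimming station at the plywood switch board: switch on the power by pressing down the white-dotted end of the blue rocker all the way, then the extraction by pressing down the dotted end of the yellow rocker the same way, and then press the green button fully in and let it come out again. Keep to that order and never push the red stop button. This is pressing only: pick nothing up, and leave the mallet, tin, brush and wooden block around the board where they are.

Things in the scene. Friction and masses are not known exactly. Their poses are not given: they have to be found in the camera images.
- switch_board: fixed plywood board 220 x 200 x 12 mm lying on the worktop, origin at the centre of its underside, x away from the robot, y left, z up; yaw up to 0.3 rad. Four boxes are screwed to it in a 2 by 2 pattern, 96 mm apart along its x and 88 mm along its y, all turned like the board; each box is 80 x 64 mm, its top 54 mm above the worktop; which is where changes
- blue_rocker (a joint): position of the blue rocker (power), rad: 0 = off (dotted end up), 0.44 = fully on (dotted end down, that half level); stays where it is left, a friction hinge that needs about 3 N at the dot, no spring
- blue_rocker_dot (a point): centre of the white dot on the blue rocker, where to press; moves with it. V-shaped paddle 60 x 32 mm, pivot across its middle; dot 23 mm from the pivot on the half farther from the robot along the board's x. Off, that half slopes up 0.44 rad, its end 72 mm above the worktop; fully on, it is level, 59 mm above the worktop, the dot 10 mm lower than when off. Bezel top at 57 mm
- yellow_rocker (a joint): position of the yellow rocker (extraction), rad: 0 = off (dotted end up), 0.44 = fully on (dotted end down, that half level); stays where it is left, a friction hinge that needs about 3 N at the dot, no spring
- yellow_rocker_dot (a point): centre of the white dot on the yellow rocker, where to press; moves with it. V-shaped paddle 60 x 32 mm, pivot across its middle; dot 23 mm from the pivot on the half farther from the robot along the board's x. Off, that half slopes up 0.44 rad, its end 72 mm above the worktop; fully on, it is level, 59 mm above the worktop, the dot 10 mm lower than when off. Bezel top at 57 mm
- green_button (a joint): travel of the green start button, m: 0 = out, 0.006 = fully in; springs back
- green_button_top (a point): centre of the top of the green push button, 76 mm above the worktop, a 32 mm wide round cap that goes straight down by 6 mm and springs back; bottoms at about 4 N. Its box is grey
- red_button (a joint): travel of the red stop button, m: 0 = out, 0.006 = fully in; springs back
- red_button_top (a point): centre of the top of the red push button, 76 mm above the worktop, a 32 mm wide round cap that goes straight down by 6 mm and springs back; bottoms at about 4 N. It is the stop button, on the box with a yellow top; do not press
- mallet: loose rubber mallet 75 x 228 x 42 mm left of the board, origin under its centre; a bystander
- tin_can: loose open tin, 73 mm wide and 85 mm tall, beyond the board to the left, origin under its centre; a bystander
- brush_near: loose flat brush 132 x 26 x 13 mm with black handle, lying beside the left edge of the board, origin under its centre; a bystander
- wood_block: loose beech block 60 x 45 x 45 mm beside the right edge of the board, origin under its centre; a bystander

How it is judged:
By the outcome, as a careful person would: the job done as asked, in the order asked, and still so for the second after the job is handed in, with the robot touching nothing.
It also fails if it takes over 42 s, if anything falls off the work surface, if the arm or the gripper's body presses on something with over 40 N, if the wrist force passes 120 N, or if a joint passes its speed limit or range.

## Working session

There is one attempt and no reset: what is moved stays moved. The work goes in short steps, Python scripts to look and compute and a tool call to move; the robot and the scene stay as the last step left them, time stands still between calls to the robot, and variables do not carry over. Pictures are saved under pics/ and viewed, at most 10 in all, crops included, and the job is handed in when it is done.

Besides the shell and the picture viewer there is one more tool, called after "Emit:" as a command line: name --argument value ..., lists and objects as JSON in quotes. servo_tool: Moves the arm, as the interface text tells. Its arguments: {"type":"object","properties":{"series":{"type":"string"}},"required":["series"]}

```bash
mkdir -p pics; cat > h.py <<'E'
import numpy as np, cv2
from bench import ctrl
from scipy.spatial.transform import Rotation as R
def quat(q): return R.from_quat([q[1],q[2],q[3],q[0]])
def rays(c,uv):
    f=200/np.tan(np.radians(c["fovy"])/2)
    K=np.array([[f,0,c["cx"]],[0,f,c["cy"]],[0,0,1]])
    return cv2.undistortPoints(np.array(uv,float).reshape(-1,1,2),K,np.array([c["k1"],0,0,0,0.])).reshape(-1,2)
def plane(c,uv,z,E=None):
    E=c["extrinsics"] if E is None else E
    E=np.array(E); s=rays(c,uv); d=np.c_[s,np.ones(len(s))]@E[:3,:3].T
    return E[:3,3]+d*((z-E[2,3])/d[:,2])[:,None]
def bydepth(c,uv):
    E=np.array(c["extrinsics"]); s=rays(c,uv)
    z=np.array([c["z_map"][int(round(v)),int(round(u))] for u,v in uv])
    return (np.c_[s,np.ones(len(s))]*z[:,None])@E[:3,:3].T+E[:3,3]
E
python3 - <<'E'
from h import *
for n in("top","scene"):
    c=ctrl.camera(n); cv2.imwrite(f"pics/{n}0.png",c["img"][...,::-1]); print(n,c["fovy"],c["k1"],np.round(c["extrinsics"],3).tolist())
o=ctrl.get_obs();print(o)
E
```

```text
top 42.398162614276806 0.0003174867842339634 [[-0.008, -0.985, 0.171, 0.437], [-1.0, 0.007, -0.005, 0.175], [0.004, -0.171, -0.985, 1.108], [0.0, 0.0, 0.0, 1.0]]
scene 45.92830387305503 -0.05449458904984243 [[-0.851, -0.314, 0.421, 0.184], [-0.525, 0.524, -0.671, 0.867], [-0.01, -0.792, -0.611, 0.689], [0.0, 0.0, 0.0, 1.0]]
{'time_s': 0.1, 'q': array([-1.54027742e+00,  1.81489202e-01,  1.60787937e+00, -5.95147834e-06,
        1.35377533e+00, -2.06282619e-01]), 'dq': array([ 0.00097229, -0.001947  , -0.00488537, -0.00115544,  0.00109656,
        0.00085782]), 'joint_efforts': array([ 3.85986696e-04, -4.45875299e+01, -3.52238238e+01, -1.96797523e-04,
        4.12941357e-03,  4.11471657e-07]), 'eef_pos': array([ 0.13490328, -0.55849995,  0.25547541]), 'eef_rot': array([-7.72886266e-04,  9.92998439e-01,  1.18124924e-01,  6.51813847e-05]), 'wrist_force': array([0.06307384, 1.53411405, 0.86281844]), 'torque': array([-0.01425572, -0.03067737,  0.00354011]), 'grasp_force': 0.0, 'opening': 0.9976598497055083}
```

View pics/top0.png

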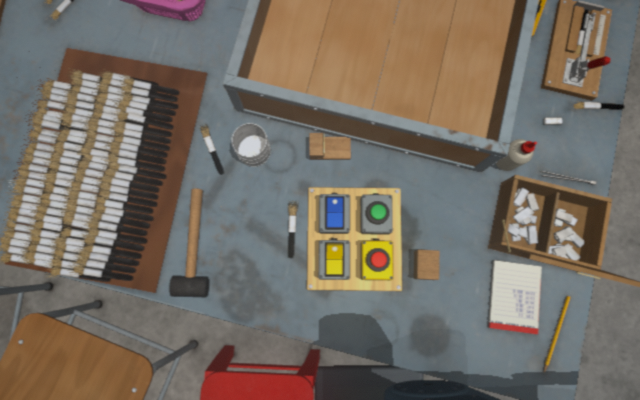

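View pics/scene0.png

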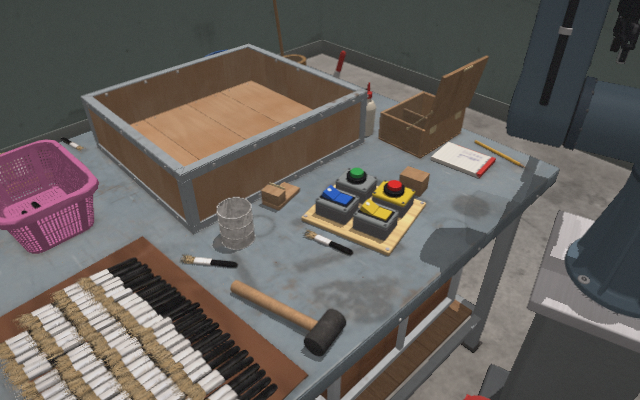

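The top view shows the blue rocker at (333,213), yellow at (333,260), green at (377,212) and red at (378,260). The board spans about (308–401, 187–291), and a crate wall lies beyond it at rows 90–165. The scene view agrees.

```bash
cat > m.py <<'E'
from h import *
P={}
for n in("top","scene"):
    c=ctrl.camera(n); hsv=cv2.cvtColor(c["img"],cv2.COLOR_RGB2HSV)
    roi=np.zeros(hsv.shape[:2],np.uint8)
    if n=="top": roi[185:295,303:405]=1
    else: roi[160:250,300:430]=1
    for k,(lo,hi,z) in dict(blue=((105,120,60),(128,255,255),.063),green=((55,100,60),(85,255,255),.076),red=((0,150,90),(6,255,255),.076),yellow=((24,170,90),(33,255,255),.063),white=((0,0,190),(179,70,255),.069)).items():
        m=cv2.inRange(hsv,lo,hi)*roi
        N,_,st,ce=cv2.connectedComponentsWithStats(m)
        for i in range(1,N):
            if st[i,4]>(3 if k=="white" else 60):
                print(n,k,st[i].tolist(),ce[i].round(1),"plane",plane(c,[ce[i]],z)[0].round(4),"depth",bydepth(c,[ce[i]])[0].round(4))
c=ctrl.camera("top")
hsv=cv2.cvtColor(c["img"],cv2.COLOR_RGB2HSV)
# board outline: everything unlike the bluish-grey bench
roi=np.zeros(hsv.shape[:2],np.uint8); roi[180:300,300:408]=1
m=cv2.inRange(hsv,(12,60,120),(35,255,255))*roi
h=max(cv2.findContours(m,0,2)[0],key=cv2.contourArea)
w=plane(c,h.reshape(-1,2),.012)[:,:2].astype(np.float32)
r=cv2.minAreaRect(w); print("board",r,cv2.boxPoints(r).round(3).tolist())
for uv in [(240,95),(300,115),(370,130),(430,150),(490,160),(330,147)]: print(uv,bydepth(c,[uv])[0].round(3))
cv2.imwrite("pics/crop_top.png",cv2.resize(c["img"][180:300,295:415,::-1],None,fx=5,fy=5,interpolation=cv2.INTER_CUBIC))
E
python3 m.py
```

```text
top blue [327, 197, 16, 30, 452] [334.5 212.2] plane [0.5836 0.1339 0.063 ] depth [0.5849 0.1335 0.0537]
top green [370, 204, 16, 16, 192] [377.9 211.5] plane [0.5825 0.0466 0.076 ] depth [0.5827 0.0465 0.075 ]
top red [371, 252, 16, 16, 200] [378.4 259.1] plane [0.4868 0.0484 0.076 ] depth [0.4866 0.0488 0.08  ]
top yellow [362, 240, 31, 40, 710] [376.6 260.3] plane [0.4852 0.0503 0.063 ] depth [0.4846 0.052  0.0766]
top yellow [326, 244, 17, 31, 474] [334.1 259.4] plane [0.4876 0.136  0.063 ] depth [0.4879 0.1357 0.057 ]
top white [397, 189, 2, 4, 4] [397.8 190.5] plane [0.6266 0.0038 0.069 ] depth [ 0.6367 -0.0053  0.0139]
top white [334, 200, 2, 3, 5] [334.6 201.2] plane [0.6054 0.1336 0.069 ] depth [0.6054 0.1336 0.0685]
top white [333, 247, 4, 4, 10] [334.3 248.3] plane [0.5095 0.1355 0.069 ] depth [0.5093 0.1356 0.0707]
top white [311, 285, 2, 3, 6] [311.5 286. ] plane [0.4352 0.1818 0.069 ] depth [0.4351 0.1822 0.0146]
top white [397, 287, 4, 2, 7] [398.7 287.6] plane [0.4307 0.0087 0.069 ] depth [0.4304 0.     0.0146]
scene blue [322, 185, 31, 20, 301] [336.6 195.8] plane [0
[... 679 characters left out ...]
48 0.0706]
scene white [315, 235, 16, 8, 64] [322.1 238.4] plane [0.5359 0.2791 0.069 ] depth [0.5689 0.224  0.0109]
scene white [385, 247, 5, 3, 6] [387.3 247.7] plane [0.4158 0.2377 0.069 ] depth [0.4366 0.1813 0.0135]
board ((0.5357881188392639, 0.0906631276011467), (0.20109041035175323, 0.21935349702835083), 89.52750396728516) [[0.42500001192092896, -0.008999999612569809], [0.6449999809265137, -0.010999999940395355], [0.6460000276565552, 0.1899999976158142], [0.4269999861717224, 0.19200000166893005]]
(240, 95) [0.82  0.325 0.107]
(300, 115) [0.787 0.204 0.076]
(370, 130) [0.75  0.06  0.088]
(430, 150) [ 0.715 -0.069  0.056]
(490, 160) [ 0.681 -0.178  0.102]
(330, 147) [0.735 0.14  0.013]
```

View pics/crop_top.png

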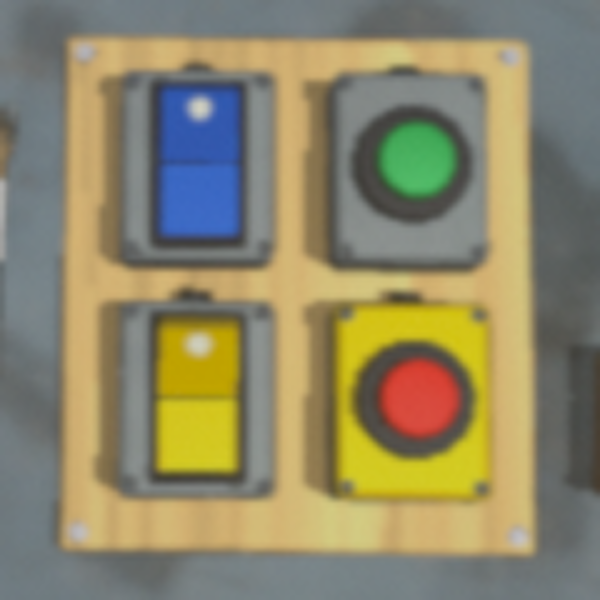

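Emit:
servo_tool --series "1 0.326 -0.393 0 0 0 14;1 0.326 -0.393 0 0 0 14;1 0.326 -0.393 0 0 0 14;1 0.326 -0.393 0 0 0 14;1 0.326 -0.393 0 0 0 14;1 0.326 -0.393 0 0 0 14;1 0.326 -0.393 0 0 0 14;1 0.326 -0.393 0 0 0 14;1 0.326 -0.393 0 0 0 14;1 0.326 -0.393 0 0 0 14;1 0.326 -0.393 0 0 0 14;1 0.326 -0.393 0 0 0 14"

```text
time_s: 1.25
eef_pos: [0.3553, -0.1081, 0.2567]
eef_rot: [0.0, 1.0, -0.004, 0.001]
wrist_force: [-0.7, -0.7, -0.2]
opening: -0.004
grasp_force: 0.0
```

Emit:
servo_tool --series "1 0.248 -0.237 0.06 0 0 0;1 0.248 -0.237 0.06 0 0 0;1 0.248 -0.237 0.06 0 0 0;1 0.248 -0.237 0.06 0 0 0;1 0.248 -0.237 0.06 0 0 0;1 0.248 -0.237 0.06 0 0 0;1 0.248 -0.237 0.06 0 0 0;1 0.248 -0.237 0.06 0 0 0;1 0.248 -0.237 0.11 0 0 0;1 0.248 -0.237 0.11 0 0 0;1 0.248 -0.237 0.11 0 0 0;1 0.248 -0.237 0.11 0 0 0"

```text
time_s: 2.25
eef_pos: [0.6035, 0.1248, 0.1454]
eef_rot: [0.0, 1.0, -0.004, -0.002]
wrist_force: [0.9, -0.0, -0.9]
opening: -0.001
grasp_force: 0.0
```

```bash
python3 - <<'E'
from h import *
o=ctrl.get_obs(); c=ctrl.camera("wrist")
T=np.eye(4);T[:3,:3]=quat(o["eef_rot"]).as_matrix();T[:3,3]=o["eef_pos"]
E=T@np.array(c["T_tool_cam"]);print(o["time_s"],o["eef_pos"].round(4),o["wrist_force"].round(1));print(np.round(E,3).tolist())
hsv=cv2.cvtColor(c["img"],cv2.COLOR_RGB2HSV)
for k,(lo,hi,z) in dict(green=((55,100,60),(85,255,255),.076),red=((0,150,90),(6,255,255),.076),white=((0,0,190),(179,70,255),.069)).items():
    N,_,st,ce=cv2.connectedComponentsWithStats(cv2.inRange(hsv,lo,hi))
    for i in range(1,N):
        if st[i,4]>60: print(k,st[i].tolist(),plane(c,[ce[i]],z,E)[0].round(4))
cv2.imwrite("pics/w1.png",c["img"][...,::-1])
E
```

```text
2.25 [0.6035 0.1248 0.1454] [ 0.9 -0.  -0.9]
[[-0.007, -0.945, -0.327, 0.687], [-1.0, 0.007, 0.002, 0.123], [0.0, 0.327, -0.945, 0.263], [0.0, 0.0, 0.0, 1.0]]
green [411, 227, 48, 46, 1626] [0.5856 0.0463 0.076 ]
red [410, 344, 17, 14, 80] [0.4955 0.0484 0.076 ]
red [578, 387, 62, 8, 387] [ 0.4339 -0.1404  0.076 ]
white [0, 0, 49, 88, 241] [0.7165 0.2992 0.069 ]
white [206, 216, 18, 36, 497] [0.596 0.199 0.069]
white [583, 299, 57, 88, 2711] [ 0.4729 -0.1426  0.069 ]
```

View pics/w1.png

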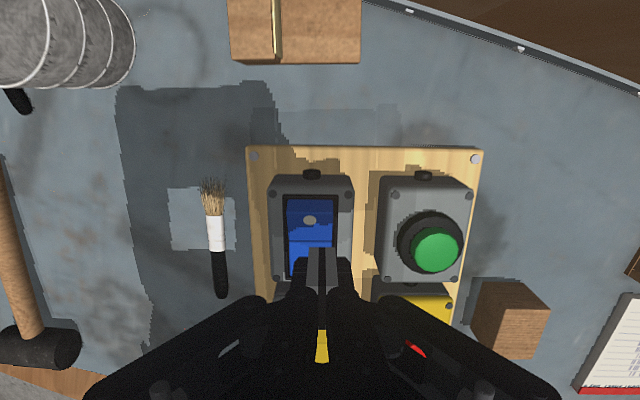

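The wrist view shows the blue dot at (310,220), just ahead of the shut fingertips, with the green button at (435,250) to the right. I'll let the arm settle, then check.

Emit:
servo_tool --series "1 0 0 0.02 0 0 0;1 0 0 0.02 0 0 0;1 0 0 0.02 0 0 0;1 0 0 0.02 0 0 0"

```text
time_s: 2.63
eef_pos: [0.6054, 0.1245, 0.1283]
eef_rot: [-0.0, 1.0, -0.004, 0.001]
wrist_force: [-0.2, 0.8, -0.3]
opening: 0.0
grasp_force: 0.0
```

```bash
cat > w.py <<'E'
from h import *
import sys
o=ctrl.get_obs(); c=ctrl.camera("wrist")
T=np.eye(4);T[:3,:3]=quat(o["eef_rot"]).as_matrix();T[:3,3]=o["eef_pos"]
E=T@np.array(c["T_tool_cam"]);print(o["time_s"],o["eef_pos"].round(4),o["wrist_force"].round(1))
hsv=cv2.cvtColor(c["img"],cv2.COLOR_RGB2HSV)
for k,(lo,hi,z) in dict(green=((55,100,60),(85,255,255),.076),dot=((0,0,110),(179,70,255),.069)).items():
    N,_,st,ce=cv2.connectedComponentsWithStats(cv2.inRange(hsv,lo,hi))
    for i in range(1,N):
        p=plane(c,[ce[i]],z,E)[0]
        if st[i,4]>50 and .45<p[0]<.63 and .02<p[1]<.16: print(k,st[i].tolist(),p.round(4))
E
python3 w.py
```

```text
2.6333 [0.6054 0.1245 0.1283] [-0.2  0.8 -0.3]
green [416, 241, 52, 48, 1877] [0.586  0.0469 0.076 ]
dot [388, 200, 98, 98, 3872] [0.5999 0.0517 0.069 ]
dot [338, 225, 17, 46, 508] [0.5992 0.1081 0.069 ]
dot [302, 230, 13, 8, 88] [0.6055 0.1324 0.069 ]
```

Emit:
servo_tool --series "1 0 -0.0085 0 0 0 0;1 0 -0.0085 0.02 0 0 0;1 0 -0.0085 0.028 0 0 0;1 0 -0.0085 0.03 0 0 0;1 0 -0.0085 0.033 0 0 0;1 0 -0.0085 0.036 0 0 0;1 0 -0.0085 0.039 0 0 0;1 0 -0.0085 0.041 0 0 0;1 0 -0.0085 0.042 0 0 0;1 0 -0.0085 0.042 0 0 0"

```text
time_s: 3.52
eef_pos: [0.6054, 0.1335, 0.0846]
eef_rot: [0.0, 1.0, -0.004, 0.001]
wrist_force: [0.7, 1.4, 0.7]
opening: -0.004
grasp_force: 0.7
```

Emit:
servo_tool --series "1 0 0 0.001 0 0 0;1 0 0 0.002 0 0 0;1 0 0 0.002 0 0 0;1 0 0 0.002 0 0 0"

```text
time_s: 3.85
eef_pos: [0.6054, 0.1336, 0.0839]
eef_rot: [0.0, 1.0, -0.004, 0.001]
wrist_force: [-2.1, 0.2, 10.9]
opening: -0.002
grasp_force: 5.5
```

Emit:
servo_tool --series "1 0 0 0.001 0 0 0;1 0 0 0.001 0 0 0;1 0 0 0.001 0 0 0"

```text
time_s: 4.1
eef_pos: [0.6054, 0.1336, 0.0838]
eef_rot: [0.0, 1.0, -0.004, 0.001]
wrist_force: [-5.8, 0.4, 17.1]
opening: 0.004
grasp_force: 8.5
```

```bash
python3 -c "
from h import *
o=ctrl.get_obs();print(o['eef_pos'],o['wrist_force'])"
```

```text
[0.60539423 0.13359262 0.08376906] [-5.79627948  0.35714774 17.06245582]
```

Emit:
servo_tool --series "1 0 0 -0.03 0 0 0;1 0 0 -0.045 0 0 0;1 0 0 -0.045 0 0 0;1 -0.096 -0.0015 -0.045 0 0 0;1 -0.096 -0.0015 -0.045 0 0 0;1 -0.096 -0.0015 -0.045 0 0 0;1 -0.096 -0.0015 -0.045 0 0 0;1 -0.096 -0.0015 -0.045 0 0 0;1 -0.096 -0.0015 -0.045 0 0 0"

```text
time_s: 4.85
eef_pos: [0.5098, 0.1356, 0.1264]
eef_rot: [0.0, 1.0, -0.004, 0.001]
wrist_force: [0.2, -0.7, 0.4]
opening: 0.005
grasp_force: 0.0
```

```bash
python3 w.py; python3 - <<'E'
from h import *
c=ctrl.camera("wrist"); cv2.imwrite("pics/w2.png",c["img"][...,::-1])
E
```

```text
4.85 [0.5098 0.1356 0.1264] [ 0.2 -0.7  0.4]
green [452, 86, 63, 59, 2866] [0.5835 0.0472 0.076 ]
dot [0, 0, 640, 400, 100350] [0.5604 0.128  0.069 ]
dot [515, 27, 11, 13, 113] [0.6257 0.0289 0.069 ]
dot [271, 39, 109, 136, 4048] [0.5934 0.1264 0.069 ]
dot [317, 61, 16, 17, 221] [0.6068 0.1326 0.069 ]
dot [513, 136, 9, 16, 54] [0.5659 0.0202 0.069 ]
dot [351, 201, 46, 102, 1227] [0.4905 0.1083 0.069 ]
dot [316, 231, 14, 10, 106] [0.5094 0.1343 0.069 ]
dot [286, 241, 8, 50, 140] [0.4893 0.1554 0.069 ]
```

View pics/w2.png

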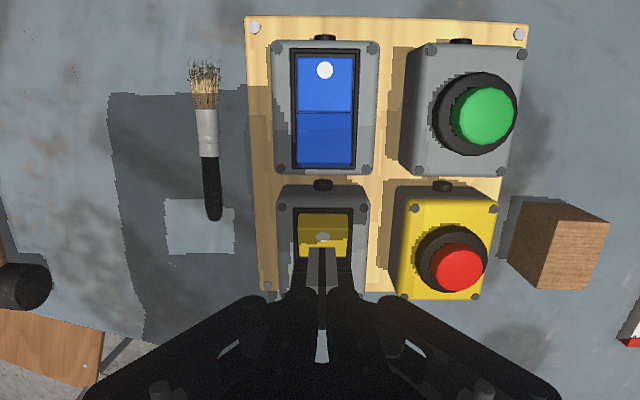

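The wrist view shows the blue dotted half now level, with its dot at (324,70). The yellow dot is at (322,236), right under the fingertips, and red is well clear at (458,270). I'll press yellow to the same depth.

Emit:
servo_tool --series "1 0 0.001 0.02 0 0 0;1 0 0.001 0.028 0 0 0;1 0 0.001 0.03 0 0 0;1 0 0.001 0.033 0 0 0;1 0 0.001 0.036 0 0 0;1 0 0.001 0.039 0 0 0;1 0 0.001 0.041 0 0 0;1 0 0.001 0.043 0 0 0;1 0 0.001 0.044 0 0 0;1 0 0.001 0.045 0 0 0;1 0 0.001 0.045 0 0 0;1 0 0.001 0.045 0 0 0"

```text
time_s: 5.95
eef_pos: [0.5096, 0.135, 0.0837]
eef_rot: [0.0, 1.0, -0.004, 0.001]
wrist_force: [-4.9, -1.5, 21.5]
opening: -0.004
grasp_force: 10.6
```

Emit:
servo_tool --series "1 0 0 -0.035 0 0 0;1 0 0 -0.055 0 0 0;1 0 0 -0.055 0 0 0;1 0.0735 0 -0.055 0 0 0;1 0.0735 0 -0.055 0 0 0;1 0.0735 0 -0.055 0 0 0;1 0.0735 0.088 -0.055 0 0 0;1 0.0735 0.088 -0.055 0 0 0;1 0.0735 0.088 -0.055 0 0 0;1 0.0735 0.088 -0.055 0 0 0;1 0.0735 0.088 -0.055 0 0 0;1 0.0735 0.088 -0.055 0 0 0"

```text
time_s: 6.95
eef_pos: [0.581, 0.0475, 0.1357]
eef_rot: [-0.0, 1.0, -0.003, -0.001]
wrist_force: [-0.9, -0.3, -0.5]
opening: -0.001
grasp_force: 0.0
```

```bash
python3 - <<'E'
from h import *
print(ctrl.get_obs()["eef_pos"])
c=ctrl.camera("scene"); cv2.imwrite("pics/s2.png",cv2.resize(c["img"][110:260,270:470,::-1],None,fx=4,fy=4,interpolation=cv2.INTER_CUBIC))
E
```

```text
[0.58099964 0.04747605 0.13573766]
```

View pics/s2.png

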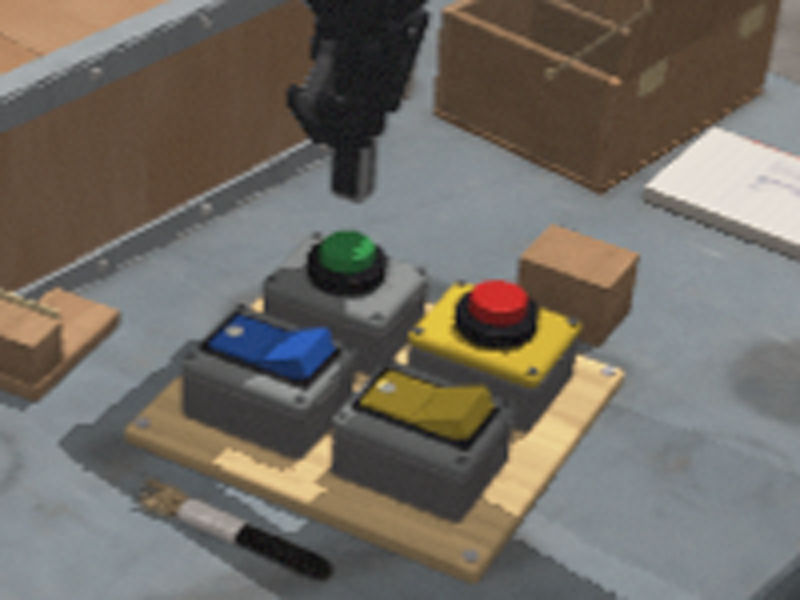

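The scene crop shows both dotted halves level (blue dot at (235,330), yellow dot at (388,387)), with the fingertips above the green button at (345,250). Next is the green press.

Emit:
servo_tool --series "1 0.001 0 0.02 0 0 0;1 0.001 0 0.03 0 0 0;1 0.001 0 0.034 0 0 0;1 0.001 0 0.036 0 0 0;1 0.001 0 0.038 0 0 0;1 0.001 0 0.04 0 0 0;1 0.001 0 0.042 0 0 0;1 0.001 0 0.043 0 0 0;1 0.001 0 0.043 0 0 0;1 0.001 0 0.043 0 0 0"

```text
time_s: 7.83
eef_pos: [0.583, 0.0466, 0.095]
eef_rot: [-0.0, 1.0, -0.004, 0.0]
wrist_force: [-5.4, 2.2, 11.8]
opening: 0.0
grasp_force: 5.6
```

Emit:
servo_tool --series "1 0 0 0.001 0 0 0;1 0 0 0.001 0 0 0;1 0 0 0.001 0 0 0"

```text
time_s: 8.08
eef_pos: [0.583, 0.0466, 0.0948]
eef_rot: [-0.0, 1.0, -0.004, 0.0]
wrist_force: [-8.2, 1.7, 17.8]
opening: 0.001
grasp_force: 8.8
```

Emit:
servo_tool --series "1 0 0 -0.02 0 0 0;1 0 0 -0.06 0 0 0;1 0 0 -0.1 0 0 0;1 0 0 -0.14 0 0 0;1 0 0 -0.15 0 0 0;1 -0.15 0.05 -0.15 0 0 0;1 -0.15 0.05 -0.15 0 0 0;1 -0.15 0.05 -0.15 0 0 0;1 -0.15 0.05 -0.15 0 0 0;1 -0.15 0.05 -0.15 0 0 0;1 -0.15 0.05 -0.15 0 0 0;1 -0.15 0.05 -0.15 0 0 0"

```text
time_s: 9.08
eef_pos: [0.4331, -0.0029, 0.2431]
eef_rot: [0.0, 1.0, -0.004, 0.001]
wrist_force: [0.3, 0.0, -0.1]
opening: 0.001
grasp_force: 0.0
```

```bash
python3 - <<'E'
from h import *
c=ctrl.camera("scene"); cv2.imwrite("pics/s3.png",c["img"][...,::-1])
for n,uv in dict(green=(356,172),bluedot=(328,190),yeldot=(367,205),red=(394,184)).items(): print(n,bydepth(c,[uv])[0].round(3))
E
```

```text
green [0.58  0.053 0.078]
bluedot [0.612 0.126 0.061]
yeldot [0.513 0.129 0.06 ]
red [0.184 0.867 0.689]
```

View pics/s3.png

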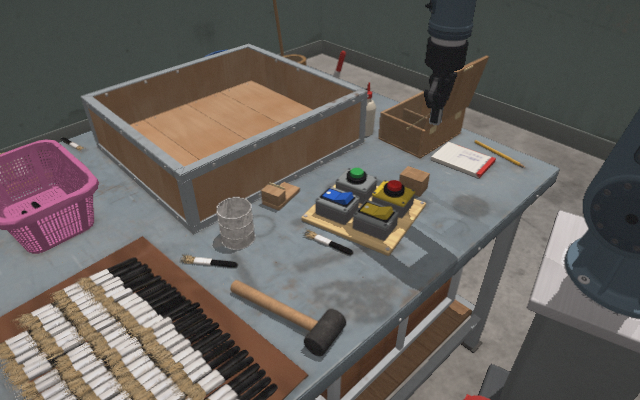

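The scene view shows both rockers on (dots at (328,190) and (367,205), both about 60 mm high). Green is back out at (356,172), about 77 mm high, the bystanders have not moved and the arm is clear.

```bash
python3 -c "
from bench import ctrl
print(ctrl.hand_in())"
```

```text
the job is handed in; nothing more can be done
None
```

I pressed the blue rocker fully on, then the yellow, then pushed the green button fully in and let it come back out; I never went down on the red stop, the loose items look unmoved, and I handed the job in at about 9 s.

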